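# Seat the hold-down plate on the inclined rework cradle

### The arm

A 7-joint arm with a two-finger parallel gripper is mounted at the origin on the work surface. World frame = base frame: x ahead of the robot, y to its left, z up, the work surface at z = 0. Lengths are in m, angles in rad, forces in N, time in s.
With the tool pointing down it reaches from about 0.425 to 0.925 m from the base axis. Payload 6.8 kg.
Tool frame: the origin (TCP) lies on the centre line of the jaws, within the pads' length; the fingertips stand 14 mm ahead of it and the grasp point (between the pads) lies 5 mm behind it (bot.finger_overhang is the distance from the TCP to the fingertips, in m); z points along the fingers, y is the line along which they close (so a half turn about z gives the same grasp; the last joint's range is limited). The gripper opens to 85 mm and grips with 20 to 120 N. Pads are 22 mm wide; open, the fingers measure 114 mm over their backs; the gripper's body (76 mm by 85 mm) begins 54 mm behind the grasp point. The pads swing forward as they close: fully open they stand 13 mm farther back than shut.
Start: joints at [-1.442, 0.477, 0.022, 1.555, -0.011, 1.109, -0.083], TCP at [0.158, 0.656, 0.207] pointing down, gripper open.
Joint ranges: [-2.96, 2.96], [-0.34, 2.1], [-1.41, 1.46], [0.24, 2.44], [-1.37, 4.51], [0.17, 1.92], [-2.96, 2.96]. Speed limits (rad/s): [2.39, 2.39, 3.14, 3.14, 3.14, 3.14, 3.14].

### API

Orientations are given as a unit quaternion [w, x, y, z].
In Python, from station import bot gives the robot as it stands.
- The arm moves only by the shell command python3 -m inch 'ROWS' [OPENING] [FORCE]. ROWS is JSON, a list of rows, each a list of 4 numbers: the shift along the tool's x, y, z in m, then the turn about the tool's z in degrees. A call has 1 to 12 rows; each row shifts and turns the commanded pose from where the row before left it, along the tool's axes as they then stand; what a row does not reach is not made up. A row lasts 1/10 s, in which the tool goes at most 50 mm and 8.59 degrees, less where a joint would pass 70% of its speed; a pose out of reach is approached as far as the arm can. A call is refused whole if a number of a shift passes 0.05 or a number of a turn 8.59, either way. A call with a gripper value outside its range is refused whole. OPENING is the finger opening in m, from 0 to 0.0854, set as the call begins (- or left out, the last holds). The fingers move at their own pace and stop on an object; FORCE is the grip in N (left out, the last holds). Time passes only in rows, so rows that do not move let the fingers close. It gives the time, the measured TCP pose, the force, the opening and the grip force at its end, in the units of the state.
- bot.get_obs(): the state, without advancing time (a new reading comes with each control period).
- bot.read_camera(name): name is "scene" or "top" or "wrist"; returns a dict with "color" (384x512x3 uint8, red, green, blue), "mtx" (3x3 intrinsics, pixels), "world_from_camera" (4x4, takes a point from camera to world coordinates); the wrist camera has in their place "hand_eye" (4x4, takes a point from camera to tool coordinates, whose origin is the TCP and whose axes are the flange's). Camera axes: x right, y up, looking along -z (the intrinsics and any distortion apply to the point x, -y, -z); pixel columns grow to the right and rows downward; lengths in m; the calibration is good to about 2 mm. A picture is of the moment at which its call begins: read the wrist's pose just before it. There is no depth.
- bot.hand_in(): hands the job in; it is judged then, once.
The state is a dict: "t": time; "q": joint angles; "joint_vel": joint speeds; "joint_torque": joint torques, N m; "eef_pos": TCP position; "tool_rot": TCP orientation; "contact_force": force on the tool from outside, world axes, zero at the start; "torque": the same for the moment, N m; "gripper_width": opening from 0.0 (shut) to 1.0 (fully open); "grasp_force": force on a finger pad.
Only numpy, scipy, OpenCV 4.12 (cv2) and the standard library are available. Lean on these libraries where they do the work, as an engineer would, in place of code of your own. Each camera call takes 0.05 s, during which the arm holds its last target. There are 200 camera calls.

### The job

Take the aluminium hold-down plate by its orange grip bar and lower it squarely over the two brass pins of the sloping circuit-board cradle until it lies flush on the cradle's face, then let go. Keep hold of it until it is down over the pins - do not drop it - and leave the other things on the bench where they are. Either way round will do.

Things in the scene. Friction and masses are not known exactly. Their poses are not given: they have to be found in the camera images.
- plate: Aluminium plate 110 (x) by 180 (y) by 6 mm, loose, flat on the 3 mm mat. Through holes 12 mm across at y = +75 and -75 mm; windows 28 by 90 mm at x = +33 and -33 mm. Orange grip bar on the middle of its top: 14 (x) by 64 (y) mm, its top 40 mm above the plate's underside. About 0.3 kg. Origin: centre of underside; z points out of the top. Same after a half turn about z.
- nest: Black cradle face, 120 (x) by 190 mm (y), sloping 30 degrees down to its front (-x), green board sunk in it. Origin: centre of the face, 83 mm above the table; z square out of the face. Fixed brass pins, 8 mm across, stand along z at x = 0, y = +75 and -75 mm, 21 mm high, the last 7 mm tapered. A seated plate has its origin here, z along this z.
- cradle: Fixed dark steel stand under the sloping face, foot 130 (x) by 190 mm (y), left or right of the plate, front roughly towards the robot. Origin: centre of its underside on the mat; x points from its low front to its high rear.
- flux_bottle: Bystander: upright white bottle with a red cap, 38 mm diameter, 105 mm tall. Origin: centre of its underside.
- spool: Bystander: blue spool, 58 mm diameter, 42 mm tall, standing on end. Origin: centre of its underside.
- screwdriver: Bystander: screwdriver with a yellow handle, 170 mm long, lying on the mat along its x axis.
- multimeter: Bystander: red multimeter 150 (x) by 75 by 36 mm lying on its back. Origin: centre of its underside.
- spare_board: Bystander: green circuit board with parts on it, 90 (x) by 130 mm (y), 14 mm high, flat on the mat. Origin: centre of its underside.
- tip_cleaner: Bystander: open steel cup, 64 mm diameter, 45 mm tall. Origin: centre of its underside.
There are look-alikes about, which are no part of the job. There is more than one size of the plate; the one meant has the size given above.

How it is judged:
By the outcome, as a careful person would: the job done as asked, in the order asked, and still so for the second after the job is handed in, with the robot touching nothing.
It also fails if it takes over 48 s, if anything falls off the work surface, if the arm or the gripper's body presses on something with over 40 N, if the wrist force passes 120 N, or if a joint passes its speed limit or range.

## Working session

There is one attempt and no reset: what is moved stays moved. The work goes in short steps, Python scripts to look and compute and a shell command to move; the robot and the scene stay as the last step left them, time stands still between calls to the robot, and variables do not carry over. Pictures are saved under pics/ and viewed, at most 10 in all, crops included, and the job is handed in when it is done.

```bash
ls; mkdir -p pics; python3 - <<'E'
from station import bot
import cv2,numpy as np
o=bot.get_obs();print(o)
for n in("scene","top"):
    r=bot.read_camera(n);np.savez("/tmp/"+n,**{k:v for k,v in r.items() if k!='color'},color=r["color"])
    cv2.imwrite(f"pics/{n}0.png",cv2.resize(r["color"][:,:,::-1],(800,600),interpolation=cv2.INTER_CUBIC)); print(n,{k:v for k,v in r.items() if k!='color'})
E
```

```text
pics
{'t': 0.0, 'q': array([-1.44212476,  0.47779173,  0.02230704,  1.55647208, -0.01153589,
        1.10927539, -0.08311304]), 'joint_vel': array([ 8.13600955e-04, -4.14106243e-04, -5.65906470e-04,  9.83602998e-04,
       -3.92509125e-05,  1.28593815e-03,  4.33023971e-04]), 'joint_torque': array([ 2.21108958e-04, -5.96447754e+01,  1.60812624e+00, -2.81183946e+01,
        1.25248989e-02,  9.46018612e-03,  1.75045795e-05]), 'eef_pos': array([0.15816813, 0.65554631, 0.20552201]), 'tool_rot': array([-6.35469221e-05,  1.18098778e-01,  9.93001435e-01, -9.07663452e-04]), 'contact_force': array([ 0.59347079, -0.27612577,  0.06855262]), 'torque': array([-0.00164071,  0.0465528 , -0.0331275 ]), 'grasp_force': 0.0, 'gripper_width': 1.001892902704408}
scene {'mtx': array([[388.591862  ,   0.        , 251.62722753],
       [  0.        , 388.591862  , 193.24297272],
       [  0.        ,   0.        ,   1.        ]]), 'world_from_camera': array([[-0.615784  , -0.64859867,  0.44735872,  1.03837741],
       [ 0.78790609, -0.50959908,  0.34570619,  0.32303473],
       [ 0.00374902,  0.565357  ,  0.82483781,  0.94730016],
       [ 0.        ,  0.        ,  0.        ,  1.        ]])}
top {'mtx': array([[439.07550754,   0.        , 255.61785042],
       [  0.        , 439.07550754, 192.91941466],
       [  0.        ,   0.        ,   1.        ]]), 'world_from_camera': array([[-0.00889126,  0.9876123 , -0.15666171,  0.3664063 ],
       [-0.9998596 , -0.01100586, -0.01263554, -0.03988868],
       [-0.01420321,  0.15652737,  0.98757149,  1.21950875],
       [ 0.        ,  0.        ,  0.        ,  1.        ]])}
```

View pics/scene0.png

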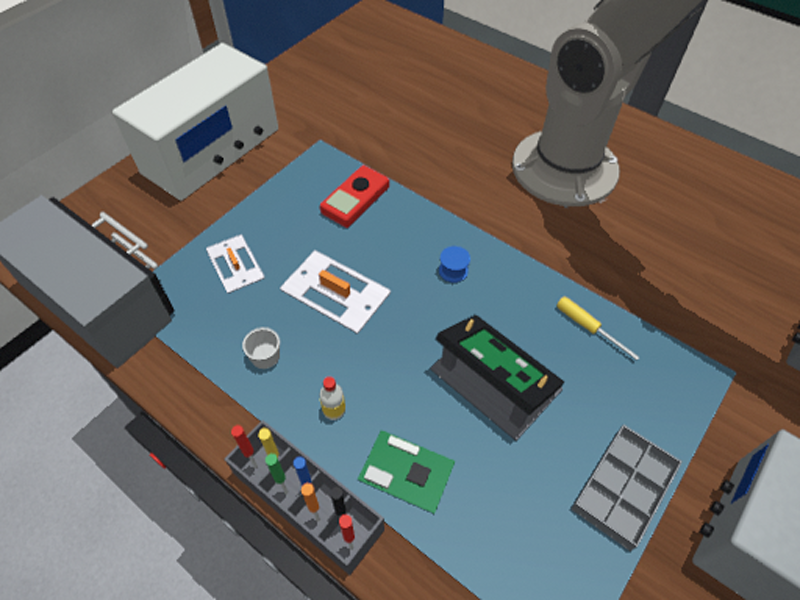

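View pics/top0.png

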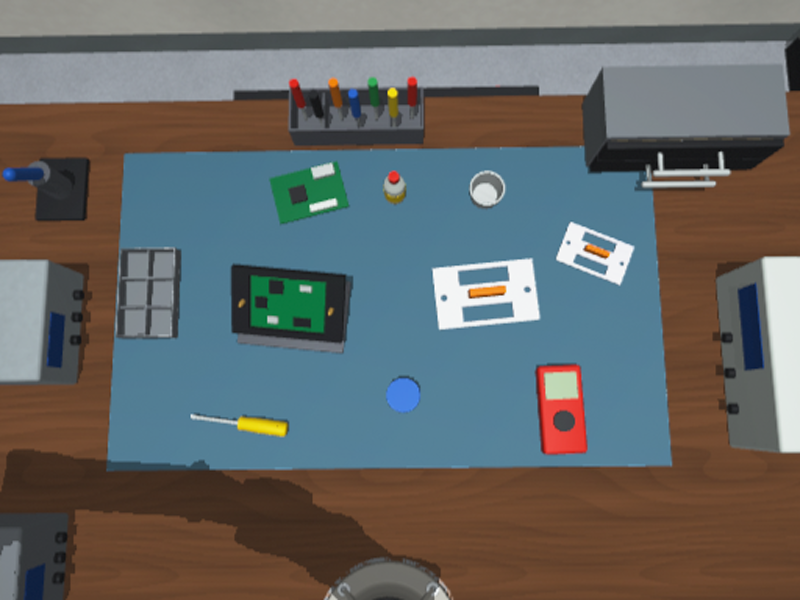

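The scene picture shows the large plate at (335,290) with its bar at (335,282), and the cradle at (500,370) with pins at (470,325) and (543,381). The small plate at (235,263) is the look-alike. In the top picture the plate is at (486,293), its holes at (444,297) and (527,289), and the pins at (241,303) and (330,312). I'll enlarge crops of both to get exact pixels.

```bash
python3 - <<'E'
import cv2,numpy as np
T=np.load("/tmp/top.npz")["color"];S=np.load("/tmp/scene.npz")["color"]
# crops 80x60 -> 400x300
def c(I,x,y,w=80,h=60):return cv2.resize(I[y:y+h,x:x+w,::-1],(400,300),interpolation=cv2.INTER_CUBIC)
m=np.vstack([np.hstack([c(T,271,158),c(T,144,162)]),np.hstack([c(S,174,156),c(S,274,194,100,75)])])
cv2.imwrite("pics/m1.png",m)
E
```

```text
(no output)
```

View pics/m1.png

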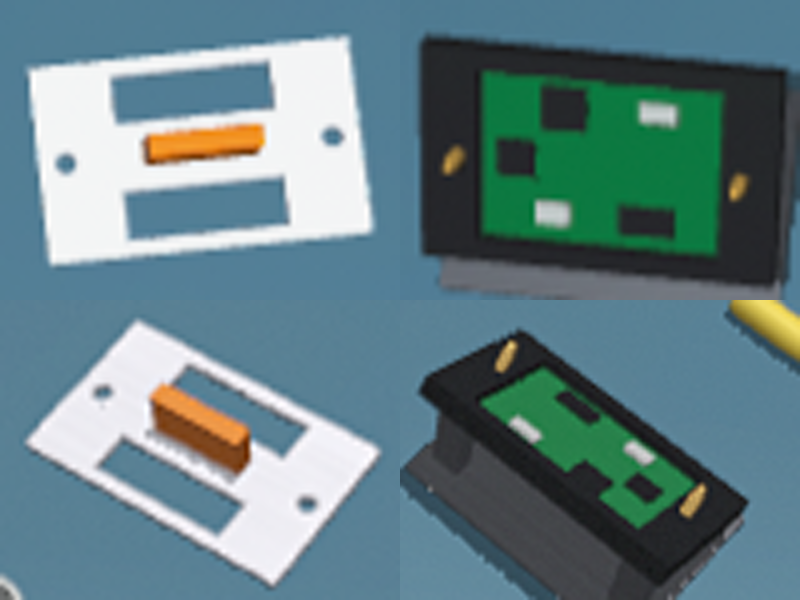

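The crops show both parts clearly: the plate corners, its holes, the face corners and the pins. The front of the cradle faces the robot. Next I'll fit full 6D poses from both views.

```bash
cat > h.py <<'E'
import numpy as np
from scipy.spatial.transform import Rotation as R
from scipy.optimize import least_squares
def proj(K,wc,P):
    c=(np.asarray(P)-wc[:3,3])@wc[:3,:3]
    return np.c_[K[0,2]+K[0,0]*c[:,0]/-c[:,2],K[1,2]+K[1,1]*-c[:,1]/-c[:,2]]
def fit(views,x0):  # views: (K,wc,model pts,px); pose = xyz, rotvec
    f=lambda p:np.concatenate([(proj(K,wc,R.from_rotvec(p[3:]).apply(M)+p[:3])-px).ravel() for K,wc,M,px in views])
    s=least_squares(f,x0,x_scale=[.01]*3+[.05]*3,loss='soft_l1'); return s.x,f(s.x).reshape(-1,2)
E
python3 - <<'E'
from h import *
T=np.load("/tmp/top.npz");S=np.load("/tmp/scene.npz")
o=lambda p,x,y,s:(np.array(p,float)+.5)/s-.5+[x,y]
pm=np.array([[55,90,6],[55,-90,6],[-55,-90,6],[-55,90,6],[0,75,6],[0,-75,6]])/1e3
pt=o([[29,68],[349,37],[373,231],[50,265],[66,163],[333,136]],271,158,5)
ps=o([[272,287],[26,140],[138,20],[380,152],[308,203],[103,92]],174,156,5)
nm=np.array([[60,95,0],[60,-95,0],[-60,-95,0],[-60,95,0],[0,75,10.5],[0,-75,10.5]])/1e3
nt=o([[21,37],[388,70],[380,286],[21,255],[53,159],[338,187]],144,162,5)
ns=o([[258,286],[22,88],[120,32],[348,203],[292,201],[106,56]],274,194,4)
for n,m,a,b,z0,r0 in(("plate",pm,pt,ps,.003,[0,0,0]),("nest",nm,nt,ns,.083,[0,-.52,0])):
    x,e=fit([(T["mtx"],T["world_from_camera"],m,a),(S["mtx"],S["world_from_camera"],m,b)],np.r_[.6,0,z0,r0])
    Q=R.from_rotvec(x[3:]);print(n,x[:3].round(4),'zyx deg',Q.as_euler('ZYX',degrees=True).round(2));print(e.round(1).tolist())
E
```

```text
plate [ 0.5727 -0.1784 -0.0008] zyx deg [ 4.95  0.32 -1.13]
[[0.1, 0.4], [-0.3, 0.2], [-0.1, -0.1], [-0.0, -0.5], [0.0, -0.0], [0.1, 0.0], [0.3, -0.5], [0.0, 0.1], [-0.0, 0.0], [-0.1, 0.1], [-0.3, 0.4], [-0.0, -0.4]]
nest [0.5459 0.1651 0.0745] zyx deg [ -5.89 -25.68  -0.25]
[[0.6, 0.3], [-0.6, 0.3], [-1.5, 0.3], [0.3, -0.1], [0.4, -0.4], [-0.0, -0.7], [1.2, -1.5], [-0.0, -0.3], [0.3, -0.7], [0.1, -0.3], [-0.8, 1.5], [-0.8, 1.7]]
```

Plate fit is good: z ≈ 0, level, yaw 4.95°. The nest is rougher, so I'll refine it with the wrist camera. The tool can't tilt, so I'll grip the bar by its 64 mm ends. That lets the plate pivot about its own y in the pads when it meets the slope. First I'll move over the cradle.

```bash
python3 -m inch '[[-0.03,-0.0265,-0.003,0],[-0.03,-0.0265,-0.003,0],[-0.03,-0.0265,-0.003,0],[-0.03,-0.0265,-0.003,0],[-0.03,-0.0265,-0.003,0],[-0.03,-0.0265,-0.003,0],[-0.03,-0.0265,-0.003,0],[-0.03,-0.0265,-0.003,0],[-0.03,-0.0265,-0.003,0],[-0.03,-0.0265,-0.003,0],[-0.03,-0.0265,-0.003,0],[-0.03,-0.0265,-0.003,0]]'
cat >> h.py <<'E'
def wrist(name):
    from station import bot
    import cv2
    o=bot.get_obs(); r=bot.read_camera("wrist")
    q=o["tool_rot"]; M=np.eye(4); M[:3,:3]=R.from_quat(np.r_[q[1:],q[0]]).as_matrix(); M[:3,3]=o["eef_pos"]
    wc=M@r["hand_eye"]; np.savez("/tmp/"+name,color=r["color"],mtx=r["mtx"],world_from_camera=wc)
    cv2.imwrite(f"pics/{name}.png",cv2.resize(r["color"][:,:,::-1],(800,600),interpolation=cv2.INTER_CUBIC))
    return o,r,wc
def togo(o,pos,yang):  # shift in tool axes, turn (deg) bringing tool y to world angle yang
    q=o["tool_rot"]; Q=R.from_quat(np.r_[q[1:],q[0]])
    y=Q.as_matrix()[:,1]; a=np.degrees(np.arctan2(y[1],y[0]))
    print('shift',Q.inv().apply(np.array(pos)-o["eef_pos"]).round(4),'turn',round(-((yang-a+180)%360-180),2),'tool z',Q.as_matrix()[:,2].round(4))
E
python3 - <<'E'
from h import *
o,r,wc=wrist("w1");print(r["hand_eye"],r["mtx"],r.keys())
n=[[.546,.165,.08]];print(proj(r["mtx"],wc,n)*1.5625)
togo(o,[.5,.165,.25],76.4)
E
```

```text
t: 1.3
eef_pos: [0.4342, 0.2609, 0.2425]
tool_rot: [-0.0, 0.118, 0.993, -0.0]
contact_force: [0.3, -0.7, -0.8]
gripper_width: 0.999
grasp_force: 0.0
[[ 1.73362745e-04  9.48734518e-01  3.16074016e-01  8.11148780e-02]
 [ 9.99999664e-01 -4.17731708e-04  7.05384789e-04 -7.15477413e-04]
 [ 8.01257036e-04  3.16073788e-01 -9.48734272e-01 -1.67183936e-01]
 [ 0.00000000e+00  0.00000000e+00  0.00000000e+00  1.00000000e+00]] [[280.04581096   0.         249.81975661]
 [  0.         280.04581096 191.52930264]
 [  0.           0.           1.        ]] dict_keys(['color', 'mtx', 'hand_eye'])
[[314.24752788 411.32561334]]
shift [-0.0865 -0.0778 -0.0076] turn 0.04 tool z [-3.e-04 -1.e-04 -1.e+00]
```

View pics/w1.png

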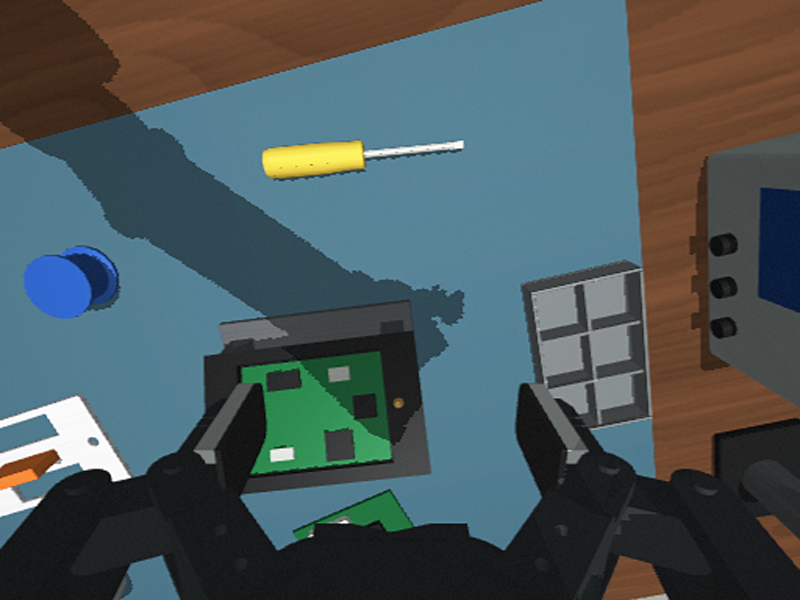

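The wrist view shows the cradle at (315,400) in this image, partly behind the fingers. I'll move the hand so the camera looks squarely onto it.

```bash
python3 -m inch '[[-0.037,-0.0075,-0.005,0],[-0.037,-0.0075,-0.005,0],[-0.037,-0.0075,-0.005,0],[-0.037,-0.0075,-0.005,0],[-0.037,-0.0075,-0.005,0],[-0.037,-0.0075,-0.005,0],[0,0,0,-7.7],[0,0,0,0],[0,0,0,0]]'
python3 - <<'E'
from h import *
o,r,wc=wrist("w2");print(o["eef_pos"])
togo(o,[.5727,-.1784,.15],94.95)
E
```

```text
t: 2.25
eef_pos: [0.6382, 0.1674, 0.2719]
tool_rot: [-0.001, 0.052, 0.999, 0.0]
contact_force: [-0.1, -0.1, 1.1]
gripper_width: 1.0
grasp_force: 0.0
[0.63815057 0.16742202 0.27186353]
shift [ 0.0287 -0.3508  0.1219] turn -10.95 tool z [-1.5e-03  3.0e-04 -1.0e+00]
```

View pics/w2.png

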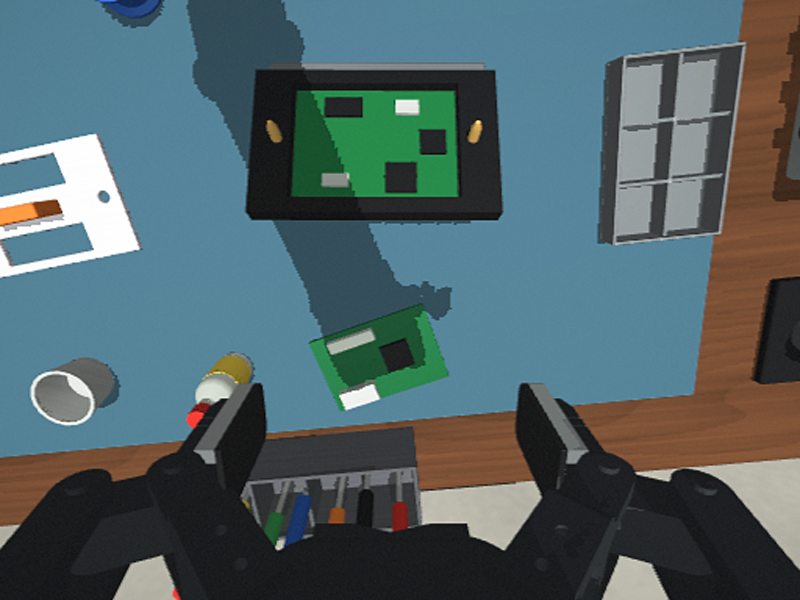

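In the wrist view the face spans (257,70) to (500,213) and the pins are at (274,131) and (475,131). I'll refine with pin centroids from colour segmentation in all three views.

```bash
cat > n.py <<'E'
from h import *
import cv2
V={k:np.load(f"/tmp/{k}.npz") for k in("top","scene","w2")}
def pins(k,c0,rad=9):
    h=cv2.cvtColor(V[k]["color"],cv2.COLOR_RGB2HSV); out=[]
    m=cv2.inRange(h,(8,70,50),(30,255,255))
    for c in c0:
        y,x=np.nonzero(m); s=np.hypot(x-c[0],y-c[1])<rad; out.append([x[s].mean(),y[s].mean()]); print(k,s.sum(),np.round(out[-1],2))
    return np.array(out)
P={"top":pins("top",[(154,193),(211,199)]),"scene":pins("scene",[(346,244),(300,208)]),"w2":pins("w2",[(304,84),(175,84)])}
pm=np.array([[0,75,10],[0,-75,10]])/1e3
fm=np.array([[60,95,0],[60,-95,0],[-60,-95,0],[-60,95,0]])/1e3
o=lambda p,x,y,s:(np.array(p,float)+.5)/s-.5+[x,y]
ft=o([[21,37],[388,70],[380,286],[21,255]],144,162,5)
fw=o([[500,213],[248,213],[257,70],[495,71]],0,0,1.5625)
W={"top":(np.r_[pm,fm],np.r_[P["top"],ft]),"scene":(pm,P["scene"]),"w2":(np.r_[pm,fm],np.r_[P["w2"],fw])}
for ks in(("top","scene","w2"),("top","w2"),("scene","w2")):
    x,e=fit([(V[k]["mtx"],V[k]["world_from_camera"],*W[k]) for k in ks],np.r_[.55,.165,.083,0,-.52,0])
    print(ks,x[:3].round(4),R.from_rotvec(x[3:]).as_euler('ZYX',degrees=True).round(2));print(e.round(1).tolist())
# triangulate pin mid points
for i in(0,1):
    f=lambda p:np.concatenate([(proj(V[k]["mtx"],V[k]["world_from_camera"],[p])-P[k][i]).ravel() for k in V])
    s=least_squares(f,[.54,.165,.09]);print('pin',s.x.round(4),s.fun.round(1))
E
python3 n.py
```

```text
top 23 [154.09 193.52]
top 19 [211.32 198.68]
scene 37 [347.   243.78]
scene 31 [300.29 207.58]
w2 106 [303.73  84.09]
w2 109 [174.75  83.98]
('top', 'scene', 'w2') [0.545  0.164  0.0798] [ -6.18 -28.75   0.23]
[[0.4, -0.4], [0.1, -0.1], [0.2, 0.4], [-0.4, 0.6], [-1.2, 0.1], [0.3, -0.5], [-0.9, 0.1], [-0.9, 0.4], [-0.2, 0.2], [0.7, 0.2], [0.9, 0.0], [-0.6, -0.3], [-0.3, -0.0], [0.0, -0.6]]
('top', 'w2') [0.5451 0.1639 0.0791] [ -6.25 -28.55   0.42]
[[0.5, -0.4], [0.2, -0.1], [0.3, 0.4], [-0.3, 0.6], [-1.1, 0.1], [0.4, -0.5], [-0.4, 0.3], [0.7, 0.3], [0.7, 0.1], [-0.4, -0.2], [-0.2, 0.1], [-0.1, -0.6]]
('scene', 'w2') [0.545  0.1641 0.0796] [ -6.19 -28.86   0.13]
[[-0.9, 0.2], [-0.9, 0.4], [-0.2, 0.3], [0.7, 0.1], [0.9, 0.0], [-0.6, -0.4], [-0.3, -0.1], [-0.0, -0.4]]
pin [0.5477 0.2396 0.0891] [ 0.2 -0.2 -0.6  0.   0.3 -0.3]
pin [0.5321 0.0902 0.0914] [-0.1 -0.2 -0.7 -0.2  0.2 -0.2]
```

The pins are 150 mm apart as they should be. Nest is about (0.545, 0.1645, 0.082), yaw -6.0°, slope about 30°, and its height agrees with the given 83 mm. On to the plate.

```bash
python3 -m inch '[[0,0,0,-5.5],[0,0,0,-5.5],[0.0018,-0.0345,0.007,0],[0.0018,-0.0345,0.007,0],[0.0018,-0.0345,0.007,0],[0.0018,-0.0345,0.007,0],[0.0018,-0.0345,0.007,0],[0.0018,-0.0345,0.007,0],[0.0018,-0.0345,0.007,0],[0.0018,-0.0345,0.007,0],[0.0018,-0.0345,0.007,0],[0.0018,-0.0345,0.007,0]]'
python3 -m inch '[[0,0,0,0],[0,0,0,0]]' >/dev/null
python3 - <<'E'
from h import *
o,r,wc=wrist("w3");print(o["eef_pos"])
Q=R.from_euler('Z',4.95,degrees=True)
m=np.array([[55,90,6],[55,-90,6],[-55,-90,6],[-55,90,6],[0,75,6],[0,-75,6],[7,32,40],[7,-32,40],[-7,-32,40],[-7,32,40]])/1e3
print((proj(r["mtx"],wc,Q.apply(m)+[.5727,-.1784,.003])*1.5625).round(0).tolist())
togo(o,[.5727,-.1784,.031],94.95)
E
```

```text
t: 3.5
eef_pos: [0.6516, -0.1783, 0.2024]
tool_rot: [0.0, -0.045, 0.999, 0.0]
contact_force: [1.0, 0.0, 0.2]
gripper_width: 0.999
grasp_force: 0.0
[ 0.65137993 -0.17833338  0.20232444]
[[509.0, 228.0], [290.0, 228.0], [280.0, 80.0], [522.0, 80.0], [496.0, 158.0], [304.0, 158.0], [446.0, 168.0], [356.0, 168.0], [356.0, 148.0], [447.0, 148.0]]
shift [0.0783 0.0067 0.1714] turn 0.04 tool z [-5.e-04  5.e-04 -1.e+00]
```

View pics/w3.png

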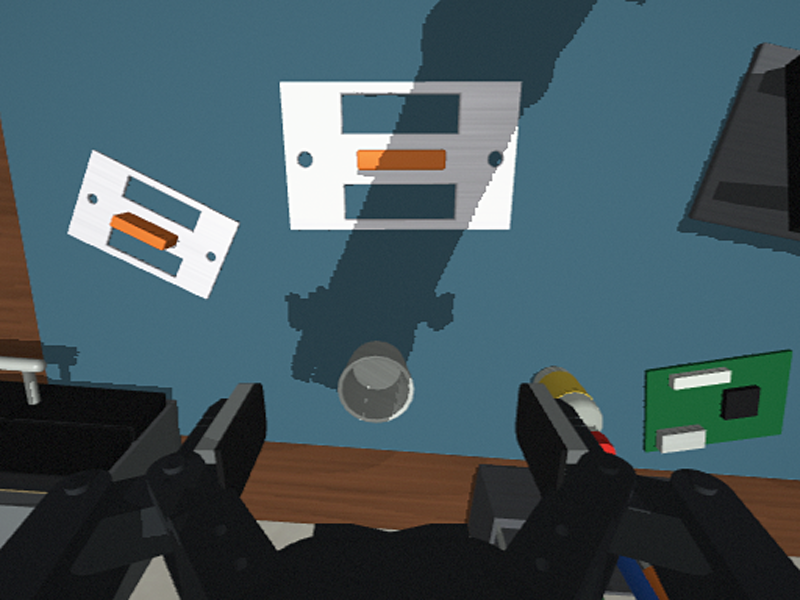

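The wrist view matches the prediction to 1–2 px. The plate sits about 1 mm further in +x, with bar centre at (401,159). Descending over the bar's ends.

```bash
python3 -m inch '[[0.0258,0.0022,0.02,0],[0.0258,0.0022,0.02,0],[0.0258,0.0022,0.02,0],[0,0,0.025,0],[0,0,0.025,0],[0,0,0.025,0],[0,0,0.025,0],[0,0,0.0133,0],[0,0,0,0],[0,0,0,0]]'
python3 -m inch '[[0,0,0,0],[0,0,0,0],[0,0,0,0],[0,0,0,0],[0,0,0,0],[0,0,0,0],[0,0,0,0],[0,0,0,0]]' 0.05 30
```

```text
t: 4.75
eef_pos: [0.5749, -0.1781, 0.03]
tool_rot: [0.0, -0.045, 0.999, 0.0]
contact_force: [0.6, -0.7, 1.1]
gripper_width: 1.0
grasp_force: 0.0
t: 5.55
eef_pos: [0.5742, -0.1788, 0.0291]
tool_rot: [-0.0, -0.045, 0.999, 0.0]
contact_force: [-0.1, 0.6, -0.8]
gripper_width: 0.589
grasp_force: 0.0
```

```bash
python3 - <<'E'
from h import *
o,r,wc=wrist("w4");print(o["eef_pos"],o["grasp_force"],o["gripper_width"],o["contact_force"])
E
```

```text
[ 0.57415125 -0.17878117  0.02914477] 0.0 0.5894617627019488 [-0.07851595  0.59201674 -0.83149691]
```

View pics/w4.png

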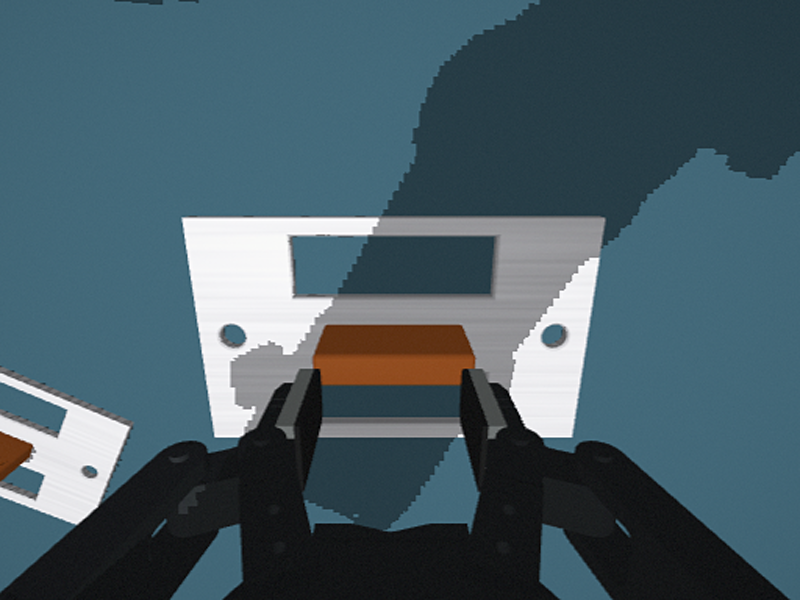

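The grip closed to 50 mm without meeting the bar. The wrist view shows the pads at (310,420) and (475,420), seemingly above or beside the bar at (394,370). I'll check this geometrically.

```bash
python3 - <<'E'
from h import *
from station import bot
print(bot.finger_overhang)
r=bot.read_camera("wrist");he=r["hand_eye"];K=r["mtx"]
for z in(-.04,-.03,-.02,-.01,0,.014):
    print(z,(proj(K,he,[[x,y,z] for x,y in((.011,-.025),(.011,.025),(-.011,-.025))])*1.5625).round().tolist())
V=np.load("/tmp/w4.npz");wc=V["world_from_camera"]
Q=R.from_euler('Z',4.95,degrees=True)
m=np.array([[55,90,6],[-55,-90,6],[7,32,40],[7,-32,40],[-7,-32,40],[-7,32,40]])/1e3
for x in(.5727,.5737):print((proj(K,wc,Q.apply(m)+[x,-.1784,.003])*1.5625).round().tolist())
E
```

```text
0.014
-0.04 [[316.0, 381.0], [469.0, 381.0], [320.0, 438.0]]
-0.03 [[321.0, 366.0], [464.0, 367.0], [324.0, 421.0]]
-0.02 [[325.0, 354.0], [460.0, 354.0], [328.0, 406.0]]
-0.01 [[329.0, 343.0], [456.0, 343.0], [331.0, 392.0]]
0 [[332.0, 333.0], [453.0, 333.0], [334.0, 380.0]]
0.014 [[336.0, 321.0], [449.0, 321.0], [338.0, 365.0]]
[[571.0, 437.0], [182.0, 215.0], [475.0, 386.0], [313.0, 385.0], [311.0, 353.0], [477.0, 353.0]]
[[571.0, 438.0], [182.0, 217.0], [474.0, 388.0], [313.0, 387.0], [311.0, 355.0], [477.0, 356.0]]
```

The pad corners project to about 31 mm behind the reported TCP, and the 50 mm opening's width in pixels agrees. So the fingertips are really at z ≈ 0.060, above the bar top at 0.043. I'll trust the image: open, go lower in steps, and watch the force.

```bash
python3 -m inch '[[0,0,0,0],[0,0,0,0],[0,0,0,0],[0,0,0,0],[0,0,0,0],[0,0,0,0]]' 0.0854 30; python3 -m inch '[[0,0,0.008,0],[0,0,0.008,0],[0,0,0.008,0],[0,0,0,0],[0,0,0,0]]'
python3 - <<'E'
from h import *
o,r,wc=wrist("w5");print(o["eef_pos"],o["gripper_width"],o["contact_force"],o["q"].round(2))
he=r["hand_eye"];K=r["mtx"]
for z in(-.045,-.04,-.035,-.03):print(z,(proj(K,he,[[.011,-.0427,z],[.011,.0427,z]])*1.5625).round().tolist())
E
```

```text
t: 6.25
eef_pos: [0.5742, -0.1788, 0.0292]
tool_rot: [-0.0, -0.045, 0.999, 0.0]
contact_force: [-0.6, 0.8, 0.6]
gripper_width: 0.999
grasp_force: 0.0
t: 6.75
eef_pos: [0.5738, -0.1788, 0.0047]
tool_rot: [-0.0, -0.045, 0.999, 0.0]
contact_force: [0.1, -0.4, -0.5]
gripper_width: 1.001
grasp_force: 0.0
[ 0.57384061 -0.17881364  0.00466007] 1.0005453596972986 [ 0.05352306 -0.40282629 -0.49778619] [-0.    0.63  0.27  1.89 -0.26  0.66  2.08]
-0.045 [[258.0, 388.0], [528.0, 389.0]]
-0.04 [[262.0, 381.0], [524.0, 381.0]]
-0.035 [[266.0, 373.0], [519.0, 373.0]]
-0.03 [[270.0, 366.0], [515.0, 367.0]]
```

View pics/w5.png

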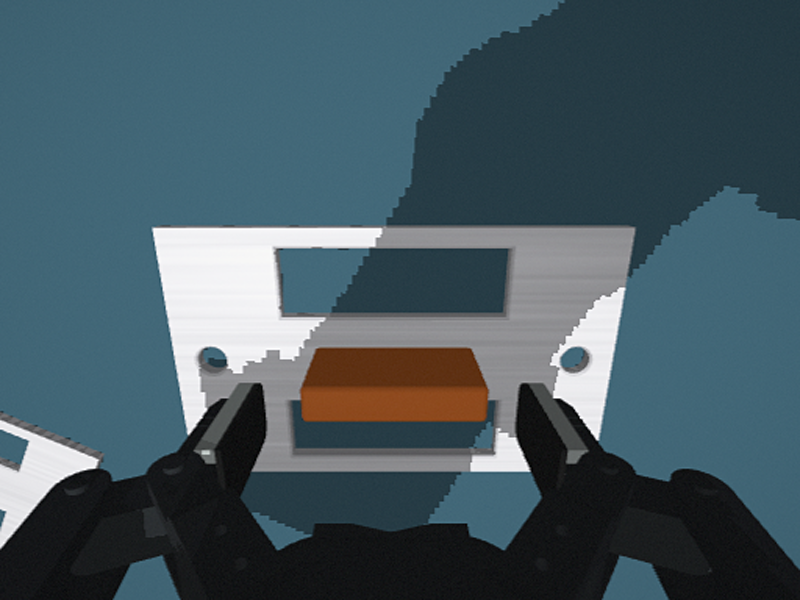

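The open tips are about 41 mm behind the TCP (corners at (262,384) and (520,384)), i.e. z ≈ 0.046, still just above the bar top. I'll go down 24 mm more in small steps.

```bash
python3 -m inch '[[0,0,0.004,0],[0,0,0.004,0],[0,0,0.004,0],[0,0,0,0]]'; python3 -m inch '[[0,0,0.004,0],[0,0,0.004,0],[0,0,0.004,0],[0,0,0,0]]' ;  python3 -m inch '[[0,0,0,0],[0,0,0,0],[0,0,0,0],[0,0,0,0],[0,0,0,0],[0,0,0,0]]' 0.05 40
```

```text
t: 7.2
eef_pos: [0.5737, -0.1786, -0.0075]
tool_rot: [-0.001, -0.045, 0.999, 0.0]
contact_force: [-0.5, 0.3, -0.0]
gripper_width: 1.0
grasp_force: 0.0
t: 7.6
eef_pos: [0.5737, -0.1787, -0.0195]
tool_rot: [-0.001, -0.045, 0.999, 0.0]
contact_force: [-0.6, 0.9, -0.2]
gripper_width: 1.001
grasp_force: 0.0
t: 8.2
eef_pos: [0.5744, -0.1788, -0.0186]
tool_rot: [0.0, -0.045, 0.999, 0.0]
contact_force: [-1.6, 1.0, 3.8]
gripper_width: 0.746
grasp_force: 45.1
```

Gripped at 63.7 mm, which is the bar's length, with 45 N. Lifting.

```bash
python3 -m inch '[[0,0,-0.01,0],[0,0,-0.02,0],[0,0,-0.03,0],[0,0,-0.03,0],[0,0,-0.03,0],[0,0,-0.03,0],[0,0,-0.015,0],[0,0,0,0]]'; python3 -m inch '[[0.0013,0.015,0,0],[0.0013,0.03,0,0],[0.0013,0.035,0,0],[0.0013,0.035,0,0],[0.0013,0.035,0,0],[0.0013,0.035,0,0],[0.0013,0.035,0,0],[0.0013,0.035,0,0],[0.0013,0.035,0,0],[0.0013,0.03,0,0],[0.0013,0.02,0,0],[0,0.0075,0,0]]'; python3 -m inch '[[0,0,0,3.6],[0,0,0,3.7],[0,0,0,3.6],[0,0,0,0],[0,0,0,0],[0,0,0,0]]'
python3 - <<'E'
from h import *
import cv2
o,r,wc=wrist("w6");print(o["eef_pos"],o["gripper_width"],o["grasp_force"],o["contact_force"])
togo(o,[.5302,.1661,.10],84.0)
q=o["tool_rot"];Q=R.from_quat(np.r_[q[1:],q[0]])
# predicted plate and nest in the wrist view
P=lambda n,m,rot,t:print(n,(proj(r["mtx"],wc,rot.apply(np.array(m)/1e3)+t)*1.5625).round().tolist())
rp=R.from_euler('Z',-6,degrees=True)
c=o["eef_pos"]+[0,0,.022]
P('plate top',[[55,90,6],[55,-90,6],[-55,-90,6],[-55,90,6],[0,75,6],[0,-75,6]],rp,c)
P('nest',[[-60,-95,0],[-60,95,0],[0,75,21],[0,-75,21]],R.from_euler('ZY',[-6,-30],degrees=True),[.545,.1645,.082])
E
```

```text
t: 9.0
eef_pos: [0.5754, -0.1792, 0.1483]
tool_rot: [0.002, -0.045, 0.999, -0.0]
contact_force: [-0.6, 0.0, -2.2]
gripper_width: 0.742
grasp_force: 44.8
t: 10.2
eef_pos: [0.5261, 0.1695, 0.1441]
tool_rot: [-0.002, -0.047, 0.999, -0.0]
contact_force: [0.2, -0.5, -1.6]
gripper_width: 0.74
grasp_force: 44.8
t: 10.8
eef_pos: [0.5285, 0.1656, 0.1457]
tool_rot: [-0.0, 0.05, 0.999, -0.0]
contact_force: [0.2, 0.9, -2.6]
gripper_width: 0.74
grasp_force: 44.8
[0.52848748 0.16562931 0.14573539] 0.7402685213206932 44.76298749446869 [ 0.24216386  0.90944065 -2.59304246]
shift [-0.0017  0.0007  0.0457] turn 0.28 tool z [-8.e-04 -4.e-04 -1.e+00]
plate top [[617.0, 514.0], [167.0, 511.0], [113.0, 238.0], [674.0, 241.0], [601.0, 392.0], [184.0, 390.0]]
nest [[235.0, 233.0], [552.0, 235.0], [536.0, 330.0], [250.0, 328.0]]
```

View pics/w6.png

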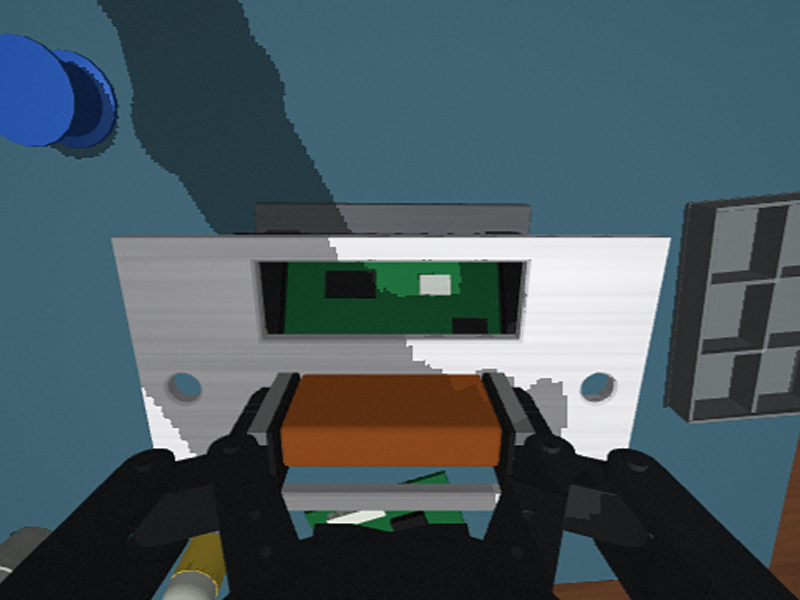

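The plate is level in the grip and within about 1 mm of prediction: holes at (184,387) and (598,386), with the board visible through the front window. It sits about 1 mm towards -x in the jaws, which I'll correct. The kinematics show a nearly vertical descent: the plate's rear edge meets the slope and turns it about the jaw axis onto the pins.

```bash
python3 -m inch '[[-0.0013,0.0004,0.01,0.3],[-0.0013,0.0003,0.015,0],[0,0,0.015,0],[0,0,0.01,0],[0,0,0.005,0],[0,0,0,0],[0,0,0,0]]' - 30; python3 -m inch '[[0,0,0.003,0],[0,0,0.003,0],[0,0,0.002,0],[0,0,0.002,0],[0,0,0,0],[0,0,0,0]]'
```

```text
t: 11.55
eef_pos: [0.5319, 0.1665, 0.0915]
tool_rot: [0.0, 0.053, 0.999, 0.0]
contact_force: [0.5, -0.0, -2.4]
gripper_width: 0.74
grasp_force: 44.8
t: 12.15
eef_pos: [0.5306, 0.1668, 0.0818]
tool_rot: [-0.001, 0.053, 0.999, 0.0]
contact_force: [-6.1, -0.1, 6.5]
gripper_width: 0.741
grasp_force: 46.3
```

Contact came at z ≈ 0.083, as predicted. Continuing slowly.

```bash
python3 -m inch '[[0,0,0.002,0],[0,0,0.002,0],[0,0,0.002,0],[0,0,0,0],[0,0,0,0]]'; python3 - <<'E'
from h import *
import cv2
o,r,wc=wrist("w7");print(o["eef_pos"],o["contact_force"])
g=cv2.cvtColor(r["color"],cv2.COLOR_RGB2GRAY);S=r["mtx"]
T=np.load("/tmp/w6.npz")["color"]
cv2.imwrite("pics/w67.png",np.hstack([cv2.resize(c[...,::-1],(400,300),interpolation=cv2.INTER_AREA) for c in(T,r["color"])]))
# white plate extreme columns of front edge
m=cv2.inRange(cv2.cvtColor(r["color"],cv2.COLOR_RGB2HSV),(0,0,110),(180,40,255))
for c in range(90,420,30):
    y=np.nonzero(m[:,c])[0]; print(c,y[:1],end=' ')
E
```

```text
t: 12.65
eef_pos: [0.5289, 0.167, 0.0753]
tool_rot: [-0.002, 0.052, 0.999, 0.0]
contact_force: [-9.3, 0.2, 8.0]
gripper_width: 0.743
grasp_force: 47.0
[0.52894928 0.16700091 0.07531165] [-9.34974596  0.15601695  8.00386239]
90 [156] 120 [156] 150 [156] 180 [156] 210 [156] 240 [156] 270 [156] 300 [156] 330 [156] 360 [156] 390 [156]
```

```bash
python3 - <<'E'
from h import *
from station import bot
r=bot.read_camera("wrist");he=r["hand_eye"];K=r["mtx"]
for t in(0,5,8,10,12,15,20,30):
    a=np.radians(t);c,s=np.cos(a),np.sin(a)
    f=lambda x,h:[.001+x*c-h*s,0,-.052+h*c+x*s]
    print(t,proj(K,he,[f(.055,.024),f(.047,.024),f(.007,-.010)])[:,1].round(1))
E
```

```text
0 [151.4 167.  274.1]
5 [154.2 169.5 271.5]
8 [156.2 171.2 270. ]
10 [157.6 172.5 269.1]
12 [159.1 173.8 268.1]
15 [161.5 176.  266.6]
20 [166.  179.9 264.3]
30 [176.  189.  259.9]
```

View pics/w67.png

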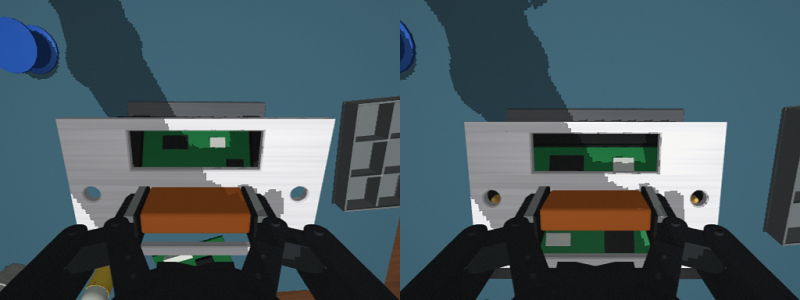

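This comparison is the tenth and last picture. The plate has turned about 8° and a brass pin tip shows in each hole, at (493,199) and (699,199). From here I'll track the tilt by the front edge's row (176 means 30°).

```bash
cat > tilt.py <<'E'
from h import *
import cv2
o,r,wc=wrist("wx")
m=cv2.inRange(cv2.cvtColor(r["color"],cv2.COLOR_RGB2HSV),(0,0,110),(180,40,255))
print('front edge row',[int(np.nonzero(m[:,c])[0][0]) for c in(120,180,240,300,360)],o["eef_pos"].round(4),o["contact_force"].round(1))
E
python3 -m inch '[[-0.001,0,0.002,0],[-0.001,0,0.002,0],[0,0,0.002,0],[0,0,0,0],[0,0,0,0]]'; python3 tilt.py; python3 -m inch '[[0,0,0.002,0],[0,0,0.002,0],[0,0,0.002,0],[0,0,0,0],[0,0,0,0]]'; python3 tilt.py
```

```text
t: 13.25
eef_pos: [0.5307, 0.1669, 0.07]
tool_rot: [-0.002, 0.052, 0.999, 0.0]
contact_force: [-14.7, -0.6, 16.1]
gripper_width: 0.743
grasp_force: 54.3
front edge row [158, 158, 158, 158, 158] [0.5307 0.1669 0.07  ] [-14.7  -0.6  16.1]
t: 13.8
eef_pos: [0.5326, 0.1667, 0.0644]
tool_rot: [-0.001, 0.053, 0.999, 0.0]
contact_force: [-9.1, -0.3, 14.4]
gripper_width: 0.743
grasp_force: 53.7
front edge row [161, 161, 161, 161, 161] [0.5326 0.1667 0.0644] [-9.1 -0.3 14.4]
```

```bash
python3 -m inch '[[0.0005,0,0.002,0],[0.0005,0,0.002,0],[0,0,0.002,0],[0,0,0,0],[0,0,0,0]]'; python3 tilt.py; python3 - <<'E'
from h import *
import cv2
V=np.load("/tmp/wx.npz");C=V["color"];h=cv2.cvtColor(C,cv2.COLOR_RGB2HSV)
m=cv2.inRange(h,(5,150,50),(20,255,255)); y,x=np.nonzero(m); s=(x>190)&(x<320)&(y>220)
print('bar rows',y[s].min(),y[s].max(),'cols',x[s].min(),x[s].max())
w=cv2.inRange(h,(0,0,110),(180,40,255)); ys=np.nonzero(w.sum(1)>0)[0][0]
for rr in(0,2,8): 
    xs=np.nonzero(w[ys+rr])[0]; print('row',ys+rr,'plate cols',xs.min(),xs.max())
wc=V["world_from_camera"];K=V["mtx"]
def P(x,y,h): return proj(K,wc,R.from_euler('ZY',[-6,-30],degrees=True).apply([[x,y,h]])+[.545,.1645,.082]).round(1).tolist()
print('seated front corners',P(-.055,.09,.006),P(-.055,-.09,.006),'bar top front',P(-.007,.032,.04),P(-.007,-.032,.04),'rear',P(.007,.032,.04))
E
```

```text
t: 14.35
eef_pos: [0.5334, 0.1666, 0.0588]
tool_rot: [0.001, 0.053, 0.999, 0.001]
contact_force: [-4.4, -0.7, 12.1]
gripper_width: 0.742
grasp_force: 49.9
front edge row [166, 166, 166, 166, 166] [0.5334 0.1666 0.0588] [-4.4 -0.7 12.1]
bar rows 248 281 cols 191 319
row 142 plate cols 216 217Traceback (most recent call last):
  File "<stdin>", line 8, in <module>
    return umr_minimum(a, axis, None, out, keepdims, initial, where)
ValueError: zero-size array to reduction operation minimum which has no identity
```

```bash
python3 -m inch '[[0.0005,0,0.002,0],[0.0005,0,0.002,0],[0,0,0,0],[0,0,0,0]]'; python3 tilt.py; python3 - <<'E'
from h import *
V=np.load("/tmp/wx.npz");wc=V["world_from_camera"];K=V["mtx"]
def P(x,y,h): return proj(K,wc,R.from_euler('ZY',[-6,-30],degrees=True).apply([[x,y,h]])+[.545,.1645,.082])[0].round(1).tolist()
print('seated front corners',P(-.055,.09,.006),P(-.055,-.09,.006),'window',P(-.047,0,.006),'bar top',P(-.007,.032,.04),P(.007,.032,.04))
E
python3 -m inch '[[0,0,0.002,0],[0,0,0.002,0],[0,0,0,0],[0,0,0,0]]'; python3 tilt.py
```

```text
t: 14.8
eef_pos: [0.5336, 0.1666, 0.0571]
tool_rot: [0.002, 0.053, 0.999, 0.001]
contact_force: [-8.7, -2.8, 31.4]
gripper_width: 0.739
grasp_force: 51.4
front edge row [168, 168, 163, 167, 167] [0.5336 0.1666 0.0571] [-8.7 -2.8 31.4]
seated front corners [398.4, 171.4] [100.7, 171.9] window [249.6, 184.6] bar top [320.6, 254.1] [322.3, 286.6]
t: 15.25
eef_pos: [0.5338, 0.1667, 0.0567]
tool_rot: [0.002, 0.053, 0.999, 0.002]
contact_force: [-22.3, -7.1, 70.6]
gripper_width: 0.742
grasp_force: 63.1
front edge row [168, 168, 163, 167, 167] [0.5338 0.1667 0.0567] [-22.3  -7.1  70.6]
```

The force is climbing sharply, so it has stopped. I'll take the load off and fit the plate's pose numerically from the wrist and scene views.

```bash
python3 -m inch '[[0,0,-0.0025,0],[0,0,-0.0015,0],[0,0,0,0],[0,0,0,0]]'; python3 tilt.py; python3 - <<'E'
from h import *
import cv2
from station import bot
s=bot.read_camera("scene")["color"]; np.save("/tmp/s2.npy",s)
V=np.load("/tmp/wx.npz");C=V["color"];g=C.min(2).astype(int)
def edges(row):
    m=g[row]>75; d=np.diff(m.astype(int)); return [(int(i),int(d[i])) for i in np.nonzero(d)[0] if 60<i<440]
for rr in(164,168,170,172,176,180,185,190,195,200,205,210,220,230): print(rr,edges(rr))
for cc in(120,150,200,230,280,300,340,380):
    m=g[:,cc]>75; d=np.diff(m.astype(int)); print('c',cc,[(int(i),int(d[i])) for i in np.nonzero(d)[0] if 130<i<300])
E
```

```text
t: 15.7
eef_pos: [0.5337, 0.1666, 0.0569]
tool_rot: [0.002, 0.053, 0.999, 0.001]
contact_force: [-7.4, -3.3, 28.8]
gripper_width: 0.746
grasp_force: 56.9
front edge row [168, 168, 163, 167, 167] [0.5337 0.1666 0.0569] [-7.4 -3.3 28.8]
164 []
168 [(99, 1), (399, -1)]
170 [(99, 1), (399, -1)]
172 [(99, 1), (400, -1)]
176 [(98, 1), (400, -1)]
180 [(98, 1), (401, -1)]
185 [(97, 1), (176, -1), (322, 1), (401, -1)]
190 [(97, 1), (175, -1), (322, 1), (402, -1)]
195 [(96, 1), (175, -1), (323, 1), (402, -1)]
200 [(96, 1), (175, -1), (323, 1), (403, -1)]
205 [(95, 1), (174, -1), (274, 1), (304, -1), (323, 1), (403, -1)]
210 [(94, 1), (174, -1), (274, 1), (304, -1), (323, 1), (404, -1)]
220 [(93, 1), (174, -1), (274, 1), (304, -1), (324, 1), (405, -1)]
230 [(92, 1), (406, -1)]
c 120 [(167, 1), (250, -1), (271, 1), (292, -1)]
c 150 [(167, 1), (270, -1)]
c 200 [(166, 1), (182, -1), (227, 1), (248, -1), (280, 1), (296, -1)]
c 230 [(136, 1), (161, -1), (166, 1), (182, -1), (227, 1), (248, -1), (280, 1), (296, -1)]
c 280 [(136, 1), (160, -1), (166, 1), (182, -1), (204, 1), (224, -1), (227, 1), (248, -1), (280, 1), (296, -1)]
c 300 [(136, 1), (161, -1), (166, 1), (182, -1), (204, 1), (224, -1), (227, 1), (248, -1), (280, 1), (296, -1)]
c 340 [(136, 1), (159, -1), (166, 1), (253, -1), (273, 1), (277, -1)]
c 380 [(166, 1), (250, -1), (271, 1), (293, -1)]
```

```bash
python3 - <<'E'
from h import *
V=np.load("/tmp/wx.npz")
m=np.array([[-55,-90,6],[-55,90,6],[-47,-45,6],[-47,45,6],[-19,-45,6],[-19,45,6],[7,-32,40],[7,32,40],[-30,-90,6],[-30,90,6]])/1e3
px=np.array([[99,167],[399.5,166.5],[175.8,182.5],[322.3,182.5],[173.8,227.3],[324.3,227.3]])
N=R.from_euler('ZY',[-6,-30],degrees=True)
x,e=fit([(V["mtx"],V["world_from_camera"],m[:6],px)],np.r_[.545,.1645,.085,N.as_rotvec()])
print(x[:3].round(4),R.from_rotvec(x[3:]).as_euler('ZYX',degrees=True).round(2),e.round(1).tolist())
d=N.inv().apply(x[:3]-[.545,.1645,.082]);print('plate origin in nest frame mm',(d*1e3).round(1))
# constrained: yaw -6, roll 0; fit pitch + pos
for pit in(-24,-26,-28,-30,-32):
    Rm=R.from_euler('ZY',[-6,pit],degrees=True)
    s=least_squares(lambda p:(proj(V["mtx"],V["world_from_camera"],Rm.apply(m[:6])+p)-px).ravel(),[.545,.1645,.085]);print(pit,s.x.round(4),round(2*s.cost,2),(1e3*N.inv().apply(s.x-[.545,.1645,.082])).round(1))
E
```

```text
[0.5458 0.164  0.0716] [ -6.09 -18.39   0.35] [[0.3, 0.8], [-0.3, 0.9], [-1.8, -1.5], [1.7, -1.7], [0.3, 0.3], [-0.3, 0.2]]
plate origin in nest frame mm [-4.4 -0.4 -9.5]
-24 [0.5449 0.1643 0.0758] 17.33 [-3.2 -0.2 -5.3]
-26 [0.5443 0.1643 0.0773] 20.88 [-2.9 -0.2 -3.7]
-28 [0.5438 0.1644 0.0789] 25.45 [-2.6 -0.2 -2.1]
-30 [0.5431 0.1645 0.0804] 31.09 [-2.4 -0.2 -0.4]
-32 [0.5425 0.1645 0.082 ] 37.91 [-2.2 -0.2  1.2]
```

Physically consistent only with the seated pose: at 30° tilt, the origin is 0.4 mm off the face, whereas any smaller tilt would put the plate inside the cradle. I'll ease off the load, open, then recheck before withdrawing.

```bash
python3 -m inch '[[0,0,-0.001,0],[0,0,-0.001,0],[0,0,0,0]]'; python3 tilt.py; python3 -m inch '[[0,0,0,0],[0,0,0,0],[0,0,0,0],[0,0,0,0],[0,0,0,0],[0,0,0,0]]' 0.0854 30; python3 tilt.py
```

```text
t: 16.1
eef_pos: [0.5338, 0.1666, 0.057]
tool_rot: [0.002, 0.053, 0.999, 0.001]
contact_force: [-0.6, -2.1, 10.8]
gripper_width: 0.741
grasp_force: 54.2
front edge row [168, 168, 158, 167, 167] [0.5338 0.1666 0.057 ] [-0.6 -2.1 10.8]
t: 16.75
eef_pos: [0.5314, 0.1665, 0.0551]
tool_rot: [-0.0, 0.053, 0.999, -0.0]
contact_force: [-0.2, -0.2, 0.2]
gripper_width: 1.002
grasp_force: 0.0
front edge row [172, 172, 172, 172, 172] [0.5314 0.1665 0.0551] [-0.2 -0.2  0.2]
```

```bash
python3 -m inch '[[0,0,-0.01,0],[0,0,-0.02,0],[0,0,-0.03,0],[0,0,-0.035,0],[0,0,-0.035,0],[-0.03,0,-0.03,0],[-0.03,0,-0.02,0],[-0.03,0,0,0],[0,0,0,0],[0,0,0,0]]'; python3 - <<'E'
from h import *
import cv2
from station import bot
o,r,wc=wrist("w8"); K=r["mtx"]; C=r["color"]
g=C.min(2); m=(g>75).astype(np.uint8)
N=R.from_euler('ZY',[-6,-30],degrees=True);O=[.545,.1645,.082]
mod=np.array([[55,90,6],[55,-90,6],[-55,-90,6],[-55,90,6]])/1e3
pr=proj(K,wc,N.apply(mod)+O);print('pred',pr.round(1).tolist())
pi=proj(K,wc,N.apply(np.array([[0,75,6],[0,-75,6],[0,75,21],[0,-75,21]])/1e3)+O);print('pred pin base/tip',pi.round(1).tolist())
cs,_=cv2.findContours(m,cv2.RETR_EXTERNAL,cv2.CHAIN_APPROX_NONE)
ctr=pr.mean(0)
c=[k for k in cs if cv2.pointPolygonTest(k,tuple(map(float,pr[:2].mean(0)*.15+pr.mean(0)*.85)),False)>=0]
c=max(c or cs,key=cv2.contourArea)
print(cv2.contourArea(c),cv2.approxPolyDP(c,4,True)[:,0].tolist())
h=cv2.cvtColor(C,cv2.COLOR_RGB2HSV);b=cv2.inRange(h,(10,70,50),(30,255,255))
for p in pi[2:]:
    y,x=np.nonzero(b);s=np.hypot(x-p[0],y-p[1])<15;print('brass',s.sum(),x[s].mean().round(1),y[s].mean().round(1))
E
```

```text
t: 17.8
eef_pos: [0.6208, 0.1566, 0.2352]
tool_rot: [-0.0, 0.053, 0.999, -0.0]
contact_force: [-0.2, -0.2, -0.2]
gripper_width: 1.001
grasp_force: 0.0
pred [[338.0, 148.9], [163.4, 149.2], [169.5, 55.2], [331.7, 54.8]]
pred pin base/tip [[320.7, 100.2], [180.6, 100.4], [324.3, 92.5], [177.0, 92.8]]
16640.5 [[332, 53], [278, 46], [169, 53], [163, 146], [337, 148]]
brass 84 321.4 97.5
brass 88 178.9 97.6
```

The plate's corners match the seated prediction within 1–3 px, the front and rear edge widths are both right (so it is flush), and both pins stand through the holes. The gripper is clear.

```bash
python3 -c "
from station import bot
print(bot.hand_in())"
```

```text
the job is handed in; nothing more can be done
None
```

I put the plate over both pins, flush on the cradle face as far as the final wrist-camera check can tell (edges within 1–3 px of the seated pose), then let go and handed the job in at about 18 s. The wrist force peaked at about 75 N while it was being pressed down, and I don't have the judge's result.

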